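# Clear and spring open the sanding-disc box

## Robot

A 6-joint arm with a two-finger parallel gripper is mounted at the origin on the work surface. World frame = base frame: x ahead of the robot, y to its left, z up, the work surface at z = 0. Lengths are in m, angles in degrees, forces in N, time in s.
With the tool pointing down it reaches from about 0.4 to 0.825 m from the base axis. Payload 7 kg.
Tool frame: the origin (TCP) lies midway between the tips of the shut fingers; the grasp point (between the pads) lies r.tcp_to_grasp behind it (r.tcp_to_grasp is the distance from the TCP to the grasp point, in m); x points along the fingers, y is the direction in which the jaws open and shut, and the axes are right-handed (so a half turn about x gives the same grasp; the last joint's range is limited). The gripper opens to 88 mm and grips with 3 to 60 N. Pads are 19 mm wide; open, the fingers measure 130 mm over their backs; the gripper's body (78 mm by 193 mm) begins 47 mm behind the grasp point.
Start: joints at [-50.529, 20.546, 0.682, 0, -70.136, -16.507], TCP at [0.263, -0.621, 0.227] pointing down, gripper open.
Joint ranges: [-176.03, 176.03], [-82.01, 121.73], [-58.28, 71.71], [-173.87, 95.51], [-174.79, -0.11], [-173.66, 173.66]. Speed limits (degrees/s): [136.94, 136.94, 172.46, 180, 180, 180].

## Interface

Orientations are given as [roll, pitch, yaw] about the fixed x, y, z axes, in that order (R = Rz(yaw) Ry(pitch) Rx(roll)).
In Python, from plant import r gives the robot as it stands.
- The arm moves only by the tool carry_out, never from a script. Its argument "moves" is a list of rows, each a list of 7 numbers: the shift along the world's x, y, z in mm, then the turn, a rotation vector about the world's x, y, z in rad, then the opening in per cent of the stroke, from 0 (shut) to 100 (fully open). In form: [[x, y, z, wx, wy, wz, claw], ...]. A call has 1 to 5 rows; each row is the pose to reach, as a shift and turn from the pose commanded when the call began; what a row does not reach only later rows make up. A row lasts 1/10 s, in which the tool goes at most 50 mm and 8.59 degrees, less where a joint would pass 70% of its speed; a pose out of reach is approached as far as the arm can. A call with a gripper value outside its range is refused whole. The fingers move at their own pace and stop on an object; "squeeze" is the grip in N (left out, the last holds). Time passes only in rows, so rows that repeat a pose let the fingers close. It gives the time, the measured TCP pose, the force and the opening at its end, in the units of the state.
- r.get_state(): the state, without advancing time (a new reading comes with each control period).
- r.capture(name): name is "scene" or "top" or "wrist"; returns the picture (480x640x3 uint8, blue, green, red); there is no depth.
- r.camera_params(name): a dict with "K" (3x3 intrinsics, pixels), "rvec" (rotation vector, rad) and "tvec" (3), from world to camera coordinates, as OpenCV has them. Camera axes: x right, y down, z forward; pixel columns grow to the right and rows downward; lengths in m; the calibration is good to about 2 mm. A picture is of the moment at which its call begins: read the wrist's pose just before it. camera_params takes no time and is no camera call; for the wrist camera it gives the pose at the moment of the call.
- r.close_job(): hands the job in, once; it reports no verdict.
The state is a dict: "time_s": time; "joints": joint angles; "qd": joint speeds; "joint_torque": joint torques, N m; "tcp_pos": TCP position; "eef_rot": TCP orientation; "contact_force": force on the tool from outside, world axes, zero at the start; "moment": the same for the moment, N m; "gripper_width": finger opening in m.
Only numpy, scipy, OpenCV 4.12 (cv2) and the standard library are available. Lean on these libraries where they do the work, as an engineer would, in place of code of your own. Each camera call takes 0.05 s, during which the arm holds its last target. There are 200 camera calls.

## Task

A sanding block lies on the spring lid of the larger of the two grey boxes: without picking it up, first slide it sideways with the fingertips until it lies flat on the box's fixed deck, wholly off the lid. Then press down the front edge of that lid until its touch catch lets go, and withdraw so that the spring raises it ajar. Do not lift the lid farther by hand, keep the smaller box shut and leave everything else where it is.

Things in the scene. Friction and masses are not known exactly. Their poses are not given: they have to be found in the camera images.
- big_box: The larger of two grey steel boxes, fixed: 150 mm deep (x), 270 mm wide (y), 100 mm high. Origin: centre of its underside; x from its front (towards the robot) to its back, y to the left seen from the robot, z up. Its top: spring lid at y -15 to +135 mm (8 mm thick, top at 100 mm), fixed deck at y -135 to -15 mm (top at 99 mm).
- big_lid (a joint): Large box's spring lid, 145 x 149 mm, hinged on its back edge. Rad: 0 shut and caught; negative pressed in (stop -0.045, 6 mm at the front edge); positive open. Pressed about 4 mm at the front edge (about 5 N) the catch lets go; as the finger withdraws the spring lifts the lid to about 0.29 and holds it (front edge 42 mm up). Once let go, it does not catch again.
- big_press (a point): Point on the upper face of the large lid, mid-width, 15 mm behind its front edge (moves with the lid): a good place to press.
- big_deck (a point): Centre of the upper face of the large box's fixed deck, 1 mm lower than the lid. Free area 142 mm (box x) by 116 mm (box y) inside a steel rim 4 mm wide and 6 mm high on its front, back and outer sides; no rim towards the lid.
- block_mid (a point): Centre (half-way up) of the loose cork sanding block, 70 mm (its x) x 45 mm (its y) x 30 mm high, about 80 g, lying flat on the large lid at the start, turned up to 0.5 rad from the box. z up.
- small_box: The smaller, otherwise like box: 150 mm deep, 190 mm wide, 100 mm high, origin centre of its underside, same axes. Spring lid on its +y side (y from +5 to +95 mm), fixed deck with rim on its -y side. Either box may be the left one.
- small_lid (a joint): The small box's spring lid, same sense and catch: 0 shut, to be left shut.
- tin: Bystander: small steel tin, 36 mm across, 45 mm high, standing on the small box's deck. Origin: centre of its underside.
- wrench: Bystander: wrench lying on the bench between the robot and the boxes. Origin: mid-length, underside.
- scraper: Bystander: scraper lying on the bench between the robot and the boxes. Origin: mid-length, underside.
- spray: Bystander: white spray can, 56 mm across, 170 mm high, at the back of the bench. Origin: centre of its underside.
- mug: Bystander: steel cup, 76 mm across, 90 mm high, at the back of the bench. Origin: centre of its underside.
- wheel: Bystander: grinding wheel, 120 mm across, 22 mm thick, lying flat at the back of the bench. Origin: centre of its underside.
Mind the look-alikes: they are no part of the job. What is shaped like the part that bears block_mid but yellow is not meant. What is shaped like the small_box but pink is not meant.

How it is judged (in metres and radians):
On the way, in this order (a step that is already met when the one before it is completed fails the run):
1. the block lies flat on the large box's deck, off the lid, with the lid still shut (y of block_mid in the frame of big_box between -0.125 and -0.036 m and x of block_mid in the frame of big_box between -0.06 and 0.06 m and z of block_mid in the frame of big_box between 0.109 and 0.119 m and angle between block_mid's own z axis and vertical below 0.06 rad and value of joint big_lid between -0.012 and 0.04 rad), for 0.2 s.
2. the large lid is pressed in past its shut position (value of joint big_lid below -0.016 rad).
3. the large lid has sprung ajar (value of joint big_lid above 0.2 rad), for 0.2 s.
At the end, for the whole second after the job is handed in: The block rests flat (within 0.06 rad, height within 5 mm) on the large box's deck, its centre at least 21 mm past the lid's edge; the large lid stands still at 0.2 to 0.4 rad; the small lid is shut (below 0.04 rad) (y of block_mid in the frame of big_box between -0.125 and -0.036 m and x of block_mid in the frame of big_box between -0.06 and 0.06 m and z of block_mid in the frame of big_box between 0.109 and 0.119 m and angle between block_mid's own z axis and vertical below 0.06 rad and linear speed of block below 0.02 m/s and value of joint big_lid between 0.2 and 0.4 rad and velocity of joint big_lid between -0.1 and 0.1 rad/s and value of joint small_lid below 0.04 rad); the robot touches nothing.
It fails at once if the block is lifted more than 15 mm (z of block_mid in the frame of big_box above 0.13 m).
It fails at once if the block is tipped or thrown off the box (angle between block_mid's own z axis and vertical above 0.5 rad or z of block_mid in the frame of big_box below 0.09 m).
It fails at once if the large lid is lifted beyond where the spring leaves it (value of joint big_lid above 0.55 rad).
It fails at once if the small box's lid is opened (value of joint small_lid above 0.08 rad).
It fails at once if a bystander is moved more than 30 mm (distance of any of tin, wrench, scraper, spray, mug, wheel from where it was at the start of the episode above 0.03 m).
It also fails if it takes over 37 s, if anything falls off the work surface, if the arm or the gripper's body presses on something with over 40 N, if the wrist force passes 120 N, or if a joint passes its speed limit or range.

## Working session

There is one attempt and no reset: what is moved stays moved. The work goes in short steps, Python scripts to look and compute and a tool call to move; the robot and the scene stay as the last step left them, time stands still between calls to the robot, and variables do not carry over. Pictures are saved under pics/ and viewed, about 8 in all and at most 12, crops included, and the job is handed in when it is done.

Besides the shell and the picture viewer there is one more tool, called after ">>>" as name(argument=value, ...) on one line, values as JSON. carry_out: Moves the arm, as the interface text tells. Its arguments: {"type":"object","properties":{"moves":{"type":"array"},"squeeze":{"type":"number"}},"required":["moves"]}

```bash
ls; mkdir -p pics; python3 - <<'E'
from plant import r
import cv2,numpy as np
s=r.get_state();print(s['time_s'],s['tcp_pos'],s['eef_rot'],s['gripper_width'],r.tcp_to_grasp)
for n in("scene","top"):
    im=r.capture(n);cv2.imwrite(f'pics/{n}0.png',im);p=r.camera_params(n);print(n,p)
E
```

```text
pics
0.0 [ 0.26314597 -0.62107002  0.22561773] [ 94.57981291  89.90383588 117.53451715] 0.08763730514688613 0.0188
scene {'K': array([[550.61080229,   0.        , 324.45848924],
       [  0.        , 550.61080229, 244.89700599],
       [  0.        ,   0.        ,   1.        ]]), 'rvec': array([ 1.3019289 ,  2.1639719 , -0.95694337]), 'tvec': array([ 0.19728686, -0.20836517,  1.59085215])}
top {'K': array([[438.66979006,   0.        , 319.1659489 ],
       [  0.        , 438.66979006, 243.03075893],
       [  0.        ,   0.        ,   1.        ]]), 'rvec': array([ 2.13466187, -2.18355328,  0.08833117]), 'tvec': array([0.0639409 , 0.49779861, 1.09653237])}
```

View pics/top0.png

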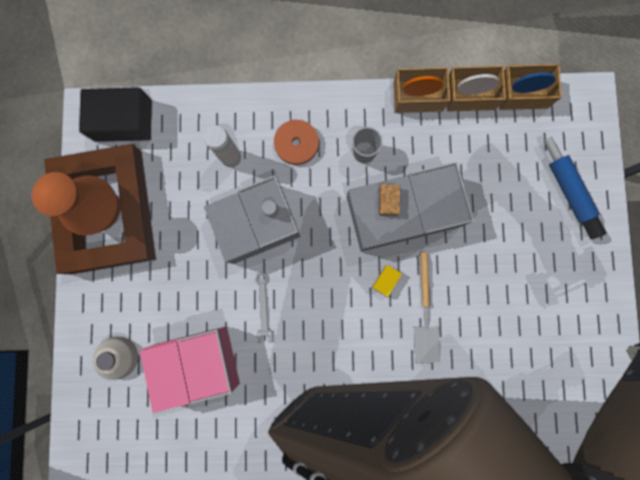

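View pics/scene0.png

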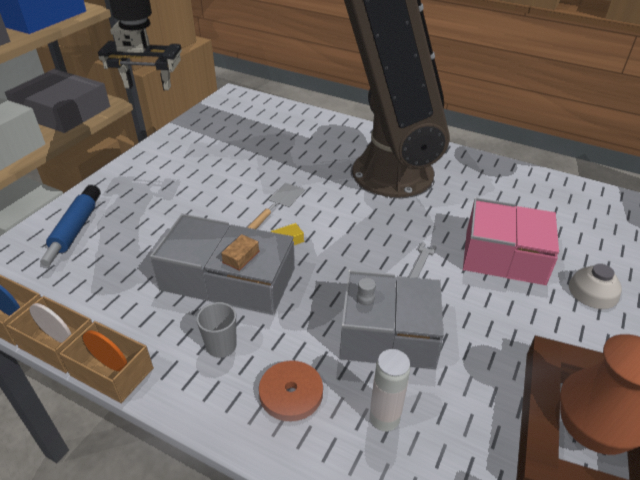

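The top picture shows these look-alikes. Blocks: cork at (390,199) and yellow at (388,281). Boxes: large grey at (410,207), small grey at (252,218) and pink at (188,370). I choose the cork block on the large grey box; its lid is on the image left (+y) and its deck on the right. In the scene view the block is at (240,251).

```bash
cat > h.py <<'E'
import cv2,numpy as np
def P(p):
    R=cv2.Rodrigues(p['rvec'])[0];return np.array(p['K']),R,np.array(p['tvec']).ravel()
def ray(p,uv,z):
    K,R,t=P(p);c=-R.T@t;d=R.T@np.linalg.inv(K)@np.array([uv[0],uv[1],1.]);return c+d*(z-c[2])/d[2]
def tri(p1,u1,p2,u2):
    A=[]
    for p,u in((p1,u1),(p2,u2)):
        K,R,t=P(p);M=K@np.c_[R,t];A+=[u[0]*M[2]-M[0],u[1]*M[2]-M[1]]
    x=np.linalg.svd(np.array(A))[2][-1];return x[:3]/x[3]
def proj(p,X):
    return cv2.projectPoints(np.float64(X).reshape(-1,1,3),p['rvec'],p['tvec'],p['K'],None)[0].reshape(-1,2)
def brown(im,roi=None):
    h=cv2.cvtColor(im,cv2.COLOR_BGR2HSV);m=cv2.inRange(h,(5,80,50),(22,255,255))
    if roi:
        k=np.zeros_like(m);x,y,w,g=roi;k[y:y+g,x:x+w]=255;m&=k
    c=max(cv2.findContours(m,cv2.RETR_EXTERNAL,cv2.CHAIN_APPROX_NONE)[0],key=cv2.contourArea);return c
E
python3 - <<'E'
from plant import r
from h import *
t=cv2.imread('pics/top0.png');s=cv2.imread('pics/scene0.png')
pt=r.camera_params('top')
c=brown(t,(370,170,40,60));b=cv2.minAreaRect(c);print(b)
for q in cv2.boxPoints(b):print(q,ray(pt,q,.13).round(4))
c=brown(s,(205,225,65,50));print(cv2.boundingRect(c),cv2.minAreaRect(c))
a=cv2.resize(t[155:260,340:480],None,fx=5,fy=5,interpolation=2);cv2.imwrite('pics/tc.png',a)
a=cv2.resize(s[205:315,145:305],None,fx=5,fy=5,interpolation=2);cv2.imwrite('pics/sc.png',a)
E
```

```text
((389.0, 199.0), (30.0, 20.0), 90.0)
[379. 184.] [ 0.6243 -0.0927  0.13  ]
[399. 184.] [ 0.6231 -0.1395  0.13  ]
[399. 214.] [ 0.5519 -0.1366  0.13  ]
[379. 214.] [ 0.5531 -0.0902  0.13  ]
(222, 235, 37, 35) ((240.00003051757812, 251.50003051757812), (24.748737335205078, 38.890872955322266), 45.0)
```

View pics/tc.png

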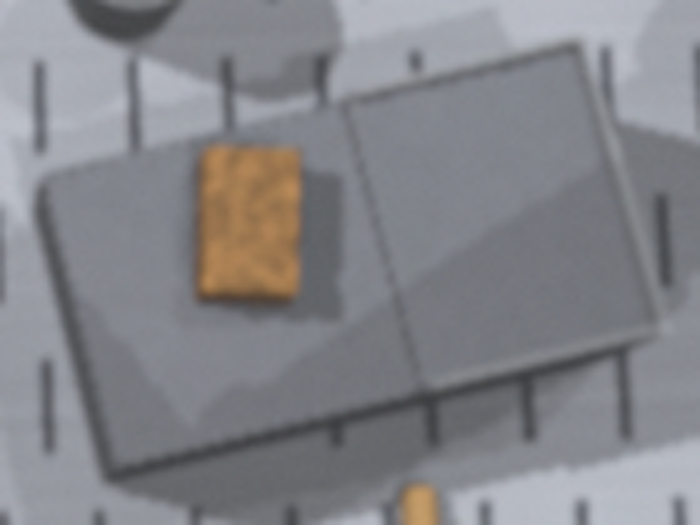

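View pics/sc.png

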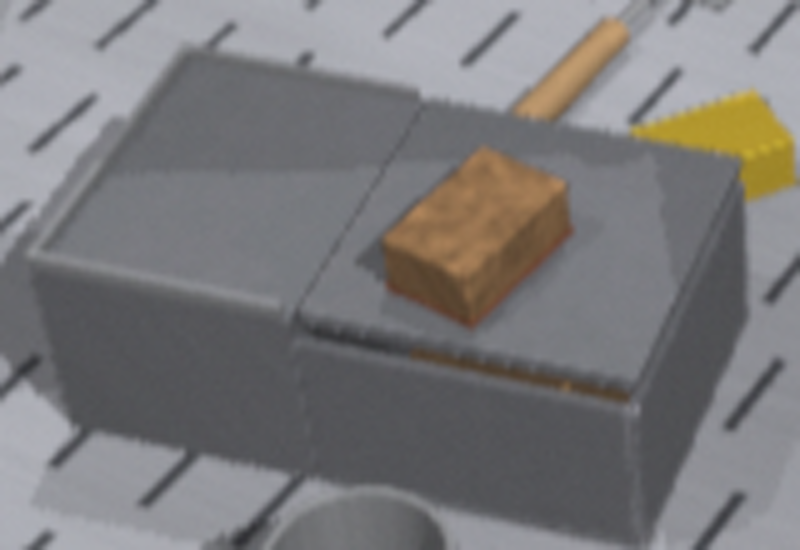

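Both crops agree: the cork block lies on the lid. In the top image the seam runs from (409,175) to (425,233), with the deck to its right. Next I triangulate the corners in both views.

```bash
python3 - <<'E'
from plant import r
from h import *
pt=r.camera_params('top');ps=r.camera_params('scene')
T=lambda x,y:np.array([340+x/5,155+y/5])-.4; S=lambda x,y:np.array([145+x/5,205+y/5])-.4
D={'lidFL':(T(110,478),S(742,165)),'seamF':(T(425,390),S(418,97)),'deckBO':(T(580,42),S(33,255)),'deckFO':(T(660,330),S(187,50)),
'bFR':(T(297,298),S(488,148)),'bFL':(T(198,296),S(570,185)),'bBR':(T(300,147),S(385,242)),'bBL':(T(203,147),S(465,280))}
for k,(a,b) in D.items(): print(k,tri(pt,a,ps,b).round(4),ray(pt,a,.13 if k[0]=='b' else .1).round(4))
print('lidBL',ray(pt,T(40,185),.1).round(4))
# fit box pose from top-view corners
B={'lidFL':(-.075,.135,.1),'seamF':(-.075,-.015,.1),'deckBO':(.075,-.135,.105),'deckFO':(-.075,-.135,.105)}
W=np.array([ray(pt,D[k][0],v[2])[:2] for k,v in B.items()]+[ray(pt,T(40,185),.1)[:2]]);L=np.array([v[:2] for v in B.values()]+[(.075,.135)])
w=W[:,0]+1j*W[:,1];l=L[:,0]+1j*L[:,1];z=((w-w.mean())*(l-l.mean()).conj()).sum();a=np.angle(z);o=w.mean()-np.exp(1j*a)*l.mean()
print('yaw',np.degrees(a),o,np.abs(w-o-np.exp(1j*a)*l)*1000, abs(z)/(abs(l-l.mean())**2).sum())
bc=np.mean([ray(pt,D[k][0],.13) for k in D if k[0]=='b'],0);print(bc,(bc[0]+1j*bc[1]-o)*np.exp(-1j*a))
print([r.get_state()[k] for k in('tcp_pos','eef_rot')])
print(r.camera_params('wrist'))
E
```

```text
lidFL [ 0.4745 -0.0537  0.0909] [ 0.472  -0.0494  0.1   ]
seamF [ 0.5119 -0.203   0.0983] [ 0.5105 -0.2006  0.1   ]
deckBO [ 0.6787 -0.2838  0.1005] [ 0.6782 -0.2829  0.1   ]
deckFO [ 0.5372 -0.3143  0.1008] [ 0.5366 -0.3134  0.1   ]
bFR [ 0.5521 -0.1371  0.1255] [ 0.5515 -0.1366  0.13  ]
bFL [ 0.555  -0.0925  0.1251] [ 0.5536 -0.0907  0.13  ]
bBR [ 0.6233 -0.1406  0.1266] [ 0.623  -0.1409  0.13  ]
bBL [ 0.6259 -0.0974  0.1262] [ 0.6242 -0.0955  0.13  ]
lidBL [ 0.6147 -0.0201  0.1   ]
yaw 13.329332198684126 (0.5758934572527357-0.1662738930374026j) [2.7809836  4.80762648 3.37195152 3.72550929 3.93131258] 0.988176571743468
[ 0.58806658 -0.11593237  0.13      ] (0.023451322740152675+0.046178879080172215j)
[array([ 0.26316062, -0.62112686,  0.2256982 ]), array([ 96.00561895,  89.91362905, 118.96311712])]
{'K': array([[365.99448248,   0.        , 319.57334327],
       [  0.        , 365.99448248, 242.66589448],
       [  0.        ,   0.        ,   1.        ]]), 'rvec': array([-1.64620412, -2.48405974, -0.33040799]), 'tvec': array([ 0.67266099, -0.03309489,  0.38952325])}
```

```bash
python3 - <<'E'
from plant import r
from h import *
from scipy.spatial.transform import Rotation as Ro
s=r.get_state();R=Ro.from_euler('xyz',s['eef_rot'],degrees=True).as_matrix();print(R.round(3))
p=r.camera_params('wrist');K,Q,t=P(p);print('cam',-Q.T@t,'fwd',Q[2], 'in tool',R.T@(-Q.T@t-s['tcp_pos']))
a=np.radians(13.3);bx=np.array([np.cos(a),np.sin(a)]);ty=R[:2,1]
d=np.degrees(a-np.arctan2(ty[1],ty[0]));print('turn z deg',d,d+180,d-180, s['joints'])
E
```

```text
[[-0.001 -0.39   0.921]
 [ 0.001  0.921  0.39 ]
 [-1.     0.001 -0.   ]]
cam [ 0.19874014 -0.64718789  0.38333619] fwd [ 0.23871287  0.10324838 -0.9655858 ] in tool [-0.15762515  0.00136656 -0.06950794]
turn z deg -99.65749139566186 80.34250860433814 -279.65749139566185 [-5.05290590e+01  2.05894972e+01  6.39441525e-01 -1.67480370e-02
 -7.01348677e+01 -1.65077400e+01]
```

>>> carry_out(moves=[[22,42,2,0,0,0.14,100],[44,84,4,0,0,0.28,100],[66,126,6,0,0,0.42,80],[88,168,8,0,0,0.56,60],[110,210,10,0,0,0.7,40]])

```text
time_s: 0.6
tcp_pos: [0.3736, -0.4097, 0.2363]
eef_rot: [74.4, 90.0, 137.7]
contact_force: [0.9, -0.3, -0.0]
gripper_width: 0.069
```

>>> carry_out(moves=[[22,42,0,0,0,0.14,35],[44,84,0,0,0,0.28,35],[66,126,0,0,0,0.42,35],[88,168,0,0,0,0.56,35],[110,210,0,0,0,0.7,35]])

```text
time_s: 1.1
tcp_pos: [0.4837, -0.1996, 0.2365]
eef_rot: [-47.9, 90.0, 55.6]
contact_force: [0.4, -0.5, 0.2]
gripper_width: 0.0321
```

>>> carry_out(moves=[[22,40,0,0,0,0,35],[44,80,0,0,0,0,35],[66,120,0,0,0,0,35],[88,155,0,0,0,0,35],[88,155,0,0,0,0,35]])

```text
time_s: 1.6
tcp_pos: [0.5733, -0.0428, 0.2357]
eef_rot: [74.4, 90.0, 177.8]
contact_force: [-0.8, -1.1, -0.7]
gripper_width: 0.0309
```

```bash
cat > look.py <<'E'
import sys
from plant import r
from h import *
from scipy.spatial.transform import Rotation as Ro
s=r.get_state();p=r.camera_params('wrist');R=Ro.from_euler('xyz',s['eef_rot'],degrees=True).as_matrix()
print(s['time_s'],s['tcp_pos'].round(4),'yaw jaw',np.degrees(np.arctan2(R[1,1],R[0,1])),s['gripper_width'],s['contact_force'])
im=r.capture('wrist');n=sys.argv[1];cv2.imwrite(f'pics/{n}.png',im);np.savez(f'pics/{n}.npz',**p)
E
python3 look.py w1
```

```text
1.6 [ 0.5733 -0.0428  0.2357] yaw jaw -166.61390190565947 0.030934241133050138 [-0.84064174 -1.12921516 -0.66363509]
```

View pics/w1.png

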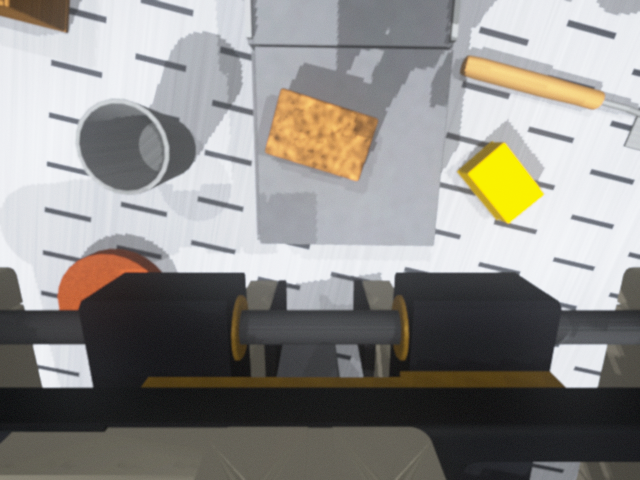

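The wrist view shows the cork block's corners at about (282,90), (378,117), (360,181) and (268,148). The seam runs (252,43)–(450,46), and the lid's far corners are (259,242) and (434,244).

```bash
python3 - <<'E'
from h import *
from plant import r
p=dict(np.load('pics/w1.npz'));im=cv2.imread('pics/w1.png')
c=brown(im,(260,80,125,110));print(cv2.minAreaRect(c))
pts=dict(seamB=(252,43),seamF=(450,46),lidFL=(434,244),lidBL=(259,242))
L=dict(seamB=(.075,-.015),seamF=(-.075,-.015),lidFL=(-.075,.135),lidBL=(.075,.135))
w=[];l=[]
for k,v in pts.items():
    q=ray(p,v,.1);print(k,q.round(4));w.append(complex(*q[:2]));l.append(complex(*L[k]))
w=np.array(w);l=np.array(l);a=np.angle(((w-w.mean())*(l-l.mean()).conj()).sum());o=w.mean()-np.exp(1j*a)*l.mean()
print('yaw',np.degrees(a),o,(np.exp(-1j*a)*(w-o)-l).round(4))
b=np.array([ray(p,q,.13) for q in [(282,90),(378,117),(360,181),(268,148)]]);print(b.round(4))
for q in b:print(np.round((complex(*q[:2])-o)*np.exp(-1j*a),4))
T=lambda x,y:np.array([340+x/5,155+y/5])-.4
pt=r.camera_params('top')
for n,u,v in(('bBR',(282,90),T(300,147)),('bFR',(378,117),T(297,298)),('bFL',(360,181),T(198,296)),('bBL',(268,148),T(203,147)),('lidFL',(434,244),T(110,478))):print(n,tri(p,u,pt,v).round(4))
E
```

```text
((319.7455749511719, 134.51425170898438), (101.83108520507812, 67.35049438476562), 17.35402488708496)
seamB [ 0.653  -0.1666  0.1   ]
seamF [ 0.513  -0.1979  0.1   ]
lidFL [ 0.4781 -0.0532  0.1   ]
lidBL [ 0.6198 -0.0213  0.1   ]
yaw 12.93678588516522 (0.5794302097292866-0.1682303281134148j) [-0.0029+0.0001j  0.0036+0.001j   0.002 -0.0002j -0.0027-0.0008j]
[[ 0.6217 -0.1374  0.13  ]
 [ 0.5545 -0.1358  0.13  ]
 [ 0.5552 -0.0912  0.13  ]
 [ 0.6234 -0.0984  0.13  ]]
(0.0481+0.0206j)
(-0.0171+0.0372j)
(-0.0064+0.0805j)
(0.0585+0.0583j)
bBR [ 0.6181 -0.1361  0.1531]
bFR [ 0.5531 -0.1375  0.1209]
bFL [ 0.5545 -0.0911  0.1253]
bBL [ 0.6258 -0.0972  0.1201]
lidFL [ 0.4731 -0.0505  0.0865]
```

>>> carry_out(moves=[[1,-8,-40,0,0,0,35],[2,-15,-80,0,0,0,35],[2,-15,-110,0,0,0,35],[2,-15,-127,0,0,0,35],[2,-15,-127,0,0,0,35]])

```text
time_s: 2.15
tcp_pos: [0.5708, -0.0626, 0.1068]
eef_rot: [84.1, 89.7, -172.8]
contact_force: [-0.7, 0.9, 0.5]
gripper_width: 0.0308
```

>>> carry_out(moves=[[2.3,-9.7,0,0,0,0,35],[4.5,-19.5,0,0,0,0,35],[6.8,-29.2,0,0,0,0,35],[9.1,-39,0,0,0,0,35],[11.3,-48.7,0,0,0,0,35]])

```text
time_s: 2.65
tcp_pos: [0.5851, -0.1112, 0.1102]
eef_rot: [-93.5, 89.9, 9.7]
contact_force: [-0.1, 0.5, 0.6]
gripper_width: 0.0307
```

>>> carry_out(moves=[[2.3,-9.7,0,0,0,0,35],[4.5,-19.5,0,0,0,0,35],[6.8,-29.2,0,0,0,0,35],[9.1,-39,0,0,0,0,35],[9.1,-39,0,0,0,0,35]])

```text
time_s: 3.15
tcp_pos: [0.5939, -0.1505, 0.1094]
eef_rot: [121.8, 90.0, -135.1]
contact_force: [-0.1, 0.2, -0.7]
gripper_width: 0.0306
```

```bash
python3 look.py w2;
```

```text
3.15 [ 0.5939 -0.1505  0.1094] yaw jaw -166.88484709868462 0.030614302246340236 [-0.05720239  0.2207899  -0.67026326]
```

View pics/w2.png

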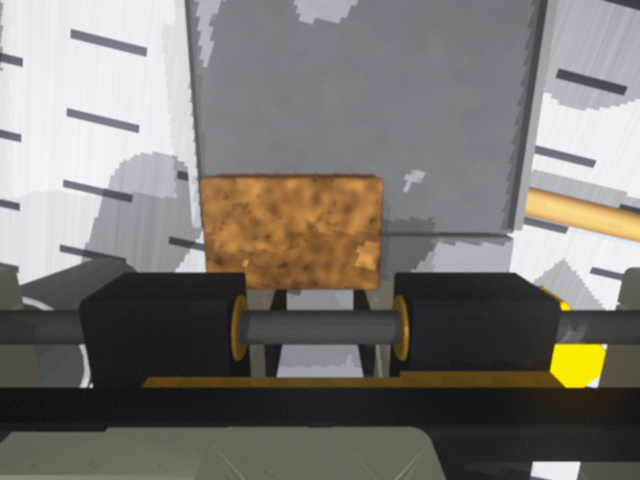

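The block is square to the fingers, at (203–383, 176–289), and straddles the seam at row 235. Its back edge is close to the back rim line, so I check that clearance.

```bash
python3 - <<'E'
from h import *
p=dict(np.load('pics/w2.npz'));a=np.radians(13.1);o=.578-.167j
f=lambda u,z:np.round((complex(*ray(p,u,z)[:2])-o)*np.exp(-1j*a)*1000,1)
for u in((203,177),(383,178),(380,289),(207,287)):print('block',f(u,.13))
for u in((194,150),(190,20),(528,150),(540,20)):print('rim edge',f(u,.105))
for u in((390,234),(510,236)):print('seam',f(u,.1))
for u in((203,180),(197,100)):print('rim inner',f(u,.099))
print('tcp',(complex(.5939,-.1505)-o)*np.exp(-1j*a))
E
```

```text
block (62.4-44j)
block (-4.2-43.7j)
block (-5+0.3j)
block (64.4-0.5j)
rim edge (73.2-53.3j)
rim edge (70.3-103j)
rim edge (-70.1-53.4j)
rim edge (-67.5-103j)
seam (-13.8-15.1j)
seam (-70.2-14.1j)
rim inner (72.3-40j)
rim inner (72-74.1j)
tcp (0.01922596445244506+0.012466847671858367j)
```

>>> carry_out(moves=[[2.1,-9.7,0,0,0,0,35],[4.2,-19.5,0,0,0,0,35],[6.3,-29.2,0,0,0,0,35],[8.4,-37,0,0,0,0,35],[9.6,-42.5,0,0,0,0,35]])

```text
time_s: 3.7
tcp_pos: [0.6035, -0.1926, 0.1095]
eef_rot: [-117.7, 90.0, -14.5]
contact_force: [0.3, 1.4, 0.6]
gripper_width: 0.0305
```

>>> carry_out(moves=[[0.9,-3.9,0,0,0,0,35],[1.6,-7,0,0,0,0,35],[1.6,-7,0,0,0,0,35],[-1,4,0,0,0,0,35],[-4,17,0,0,0,0,35]])

```text
time_s: 4.2
tcp_pos: [0.599, -0.1741, 0.1094]
eef_rot: [68.0, 90.0, 171.1]
contact_force: [0.4, 0.4, -0.1]
gripper_width: 0.0309
```

```bash
python3 look.py w3; python3 - <<'E'
from h import *
p=dict(np.load('pics/w3.npz'));im=cv2.imread('pics/w3.png');a=np.radians(13.1);o=.578-.167j
c=brown(im,(150,30,330,245));b=cv2.minAreaRect(c);print(b)
for u in cv2.boxPoints(b):print(np.round((complex(*ray(p,u,.129)[:2])-o)*np.exp(-1j*a)*1000,1))
E
```

```text
4.2 [ 0.599  -0.1741  0.1094] yaw jaw -166.86322853141417 0.03085453007136109 [ 0.42068659  0.39342291 -0.09764559]
((289.0, 172.5), (121.0, 190.0), 90.0)
(63.6-91j)
(-4-91j)
(-6.1-46.7j)
(67.6-46.6j)
```

View pics/w3.png

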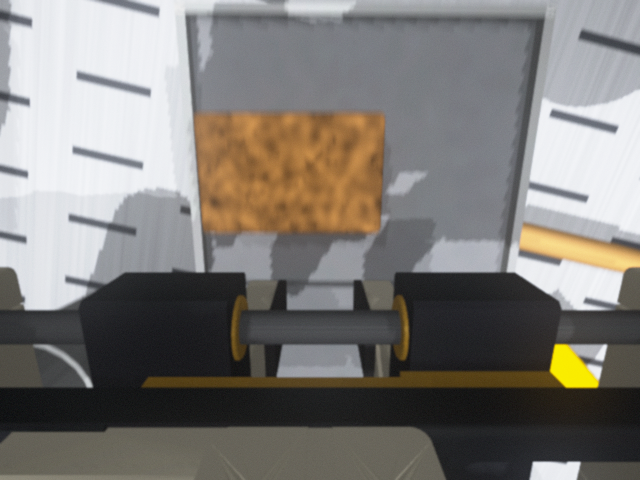

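The block is on the deck, centred at about box (30, −69) mm, square and off the lid. Next I rise, shut the fingers and go over the press point.

>>> carry_out(moves=[[0,0,30,0,0,0,20],[-20,12,55,0,0,0,0],[-55,32,55,0,0,0,0],[-91,53,50,0,0,0,0],[-91,53,30,0,0,0,0]])

```text
time_s: 4.75
tcp_pos: [0.5058, -0.1195, 0.1419]
eef_rot: [-86.5, 89.8, 16.8]
contact_force: [1.4, -1.1, 0.0]
gripper_width: 0.001
```

>>> carry_out(moves=[[0,0,-10,0,0,0,0],[0,0,-20,0,0,0,0],[0,0,-28,0,0,0,0],[0,0,-33,0,0,0,0],[0,0,-36,0,0,0,0]])

```text
time_s: 5.25
tcp_pos: [0.5084, -0.122, 0.1028]
eef_rot: [88.5, 89.9, -168.3]
contact_force: [0.4, 0.5, -0.2]
gripper_width: 0.0004
```

>>> carry_out(moves=[[0,0,-2,0,0,0,0],[0,0,-4,0,0,0,0],[0,0,-6,0,0,0,0],[0,0,-7.5,0,0,0,0],[0,0,-7.5,0,0,0,0]])

```text
time_s: 5.75
tcp_pos: [0.5084, -0.1219, 0.0965]
eef_rot: [-136.5, 90.0, -33.4]
contact_force: [-2.0, -0.6, 3.4]
gripper_width: 0.0005
```

>>> carry_out(moves=[[0,0,-1,0,0,0,0],[0,0,-2,0,0,0,0],[0,0,-2.5,0,0,0,0],[0,0,-2.5,0,0,0,0]])

```text
time_s: 6.15
tcp_pos: [0.5084, -0.122, 0.0945]
eef_rot: [-140.7, 90.0, -37.5]
contact_force: [-3.3, 0.2, 7.8]
gripper_width: 0.0004
```

>>> carry_out(moves=[[0,0,10,0,0,0,0],[0,0,30,0,0,0,0],[0,0,65,0,0,0,0],[0,0,105,0,0,0,0],[-20,0,140,0,0,0,0]])

```text
time_s: 6.65
tcp_pos: [0.4897, -0.1217, 0.2357]
eef_rot: [-122.0, 89.9, -18.8]
contact_force: [-0.4, 0.5, -0.9]
gripper_width: 0.0005
```

>>> carry_out(moves=[[-25,-40,20,0,0,0,0],[-40,-85,30,0,0,0,0],[-55,-130,30,0,0,0,0],[-65,-170,30,0,0,0,0],[-65,-170,30,0,0,0,0]])

```text
time_s: 7.15
tcp_pos: [0.4218, -0.2951, 0.264]
eef_rot: [-167.8, 90.0, -64.9]
contact_force: [0.7, 0.9, -0.3]
gripper_width: 0.0007
```

```bash
python3 - <<'E'
from plant import r
from h import *
s=r.get_state();print(s['time_s'],s['tcp_pos'],s['contact_force'])
t=r.capture('top');u=r.capture('scene');p=r.camera_params('top')
c=brown(t,(405,160,60,70));b=cv2.minAreaRect(c);q=ray(p,b[0],.129);a=np.radians(13.1)
print(b,(complex(*q[:2])-(.578-.167j))*np.exp(-1j*a))
A=cv2.resize(u[195:325,135:315],(720,520),interpolation=2);cv2.imwrite('pics/end.png',A)
E
```

```text
7.15 [ 0.42184205 -0.29507766  0.26403785] [ 0.68460459  0.8672044  -0.29066947]
((440.5, 169.0), (2.0, 3.0), 90.0) (0.06040972841706113-0.0871541335177813j)
```

View pics/end.png

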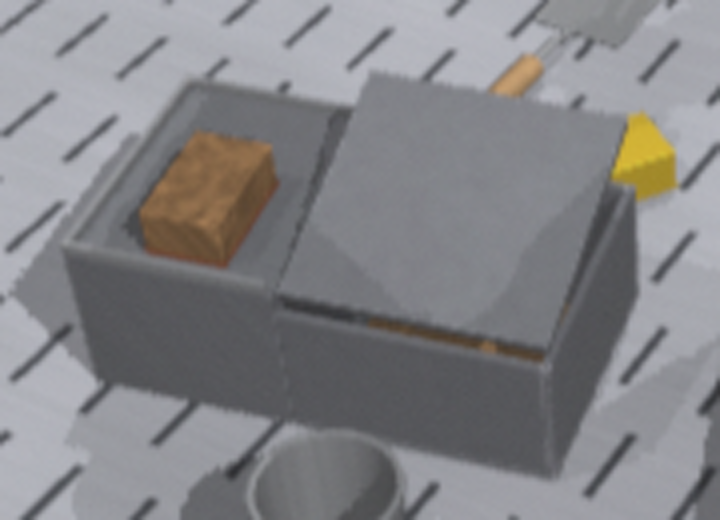

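The final view shows the lid ajar with its front edge raised at (375,72)–(630,118). The block lies flat on the deck at (210,195), and the arm is clear. The top-view block fix failed because the arm hides it.

```bash
python3 -c "
from plant import r
print(r.close_job())"
```

```text
the job is handed in; nothing more can be done
None
```

The job is handed in, at about 7 s of the 37 s allowed; it reports no verdict.

- **Block:** I slid the cork block off the lid with the fingertips, without gripping it. In the close wrist view it lay flat and square on the deck at about (30, −69) mm in the box frame. The last scene picture shows it still there after the lid opened.
- **Lid:** I pressed it at its front edge to about 7.8 N and 5 mm, then withdrew straight up. The last scene picture shows it ajar. I did not measure the angle and only judged it by eye.
- **Arm:** It stands clear of everything, with contact force near zero.

**Checks that failed or disagreed:**
- **Top-camera block check:** the last one was unusable, because the arm hid the block from that camera.
- **Two-view heights:** triangulated with the scene camera, they read 3–5 mm low on the block's top and up to 9 mm low at one lid corner. Pairing the wrist with the top view was worse, from 13 mm low to 23 mm high. I relied on the stated heights, and pressing met the lid where expected.
- **Small box and bystanders:** I did not measure them again after the moves. The arm was not sent near the small box.

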